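# Load two solder reels into a bench holder and pin them with its axle

## Task

Load the solder holder: lift the two upright reels out of their black tray and stand each on the holder's rollers, in the bay that its width fits. Then take the steel axle from its rest and push it through the holder's uprights and both reels, from whichever end you like, until its collar comes up against the upright, and let go. Do not knock the other things on the bench about.

Things in the scene. Friction and masses are not known exactly. Their poses are not given: they have to be found in the camera images.
- holder: Grey metal reel holder, fixed. Origin: centre of underside, z up; its axle line runs along its y, 60 mm high. Base 80 (x) x 134 (y) x 12 mm. Two uprights, 50 mm wide in x, 8 mm thick, 78 mm tall, at y = -55 to -47 and 47 to 55 mm, each with a 13 mm through hole on the axle line. A divider (y = 7 to 11, 36 mm wide in x, top at 48 mm) parts the wide bay (-y end) from the narrow bay (+y end).
- holder_axis (a point): Middle of the holder's axle line, 60 mm above the bench, midway between the uprights. In the holder two steel rollers, 10 mm diameter, run along y at x = +-16 mm, their centres 31 mm high; a reel stands on both and then has its bore on the axle line
- wide_bay (a point): Where the middle of the wide reel belongs: holder x 0, y -20, z 60 mm. The bay is 54 mm long
- narrow_bay (a point): Where the middle of the narrow reel belongs: holder x 0, y +29, z 60 mm. The bay is 36 mm long
- reel_wide: Wide solder reel, loose, grey flanges with bare metal wire between: 56 mm diameter, 46 mm wide, 18 mm bore, about 0.35 kg. Origin at its middle; its y axis is the bore axis (level; it may be rolled about it). Starts in the tray, centre 38 mm above the bench
- reel_narrow: Narrow solder reel, as the wide one but 28 mm wide, about 0.2 kg. Origin at its middle, y along the bore. Starts in the tray, centre 38 mm above the bench
- tray: Low black tray in which the two reels stand side by side on rails, in either order; fixed. Origin: centre of underside; 74 (x) x 140 (y) mm, nothing higher than 20 mm; reel middles at y = +-34 mm, bores along y; 4 mm cross walls, 40 mm wide in x, at y = -68, 0 and 68 mm
- axle: Steel axle, loose, 184 mm long, about 90 g, lying level on its rest. x axis from handle to tip; origin on the axis, 55 mm from the collar's face: it meets the middle of the holder's axle line when home. Shank 10 mm diameter, x = -55 to 63, tapering to 4 mm at the tip x = 73; collar 24 mm diameter, x = -61 to -55; black round handle 18 mm diameter, x = -111 to -61
- rest: Black axle rest, fixed. Origin: centre of underside, below the axle's origin at the start; axle lies along its x, handle towards -x, 58 mm high. Base 124 (x) x 50 (y) x 8 mm, two notched posts 10 x 28 mm at x = +-42 mm, tops at 65 mm
- solvent: Bystander: white plastic bottle, 60 mm diameter, 150 mm tall; origin: centre of underside
- flux_tin: Bystander: low bare metal tin, 52 mm diameter, 26 mm tall; origin: centre of underside
- spare_reel: Bystander: bigger reel lying flat on the bench, 74 mm diameter, 34 mm tall; not for this holder; origin: centre of underside
- screwdriver: Bystander: black-handled screwdriver, 160 mm long, lying along its x axis
- tweezers: Bystander: steel tweezers, 130 mm long along x, 6 mm thick; origin under the middle
- circuit_board: Bystander: dark circuit board, 75 (x) x 115 (y) x 11 mm; origin: centre of underside
Not all that is in view belongs to the job. What is shaped like the reel_wide but blue or red is not meant.

How it is judged:
By the outcome, as a careful person would: the job done as asked, in the order asked, and still so for the second after the job is handed in, with the robot touching nothing.
It also fails if it takes over 72 s, if anything falls off the work surface, if the arm or the gripper's body presses on something with over 40 N, if the wrist force passes 120 N, or if a joint passes its speed limit or range.

## Robot

A 6-joint arm with a two-finger parallel gripper is mounted at the origin on the work surface. World frame = base frame: x ahead of the robot, y to its left, z up, the work surface at z = 0. Lengths are in m, angles in rad, forces in N, time in s.
With the tool pointing down it reaches from about 0.3 to 0.75 m from the base axis. Payload 8.5 kg.
Tool frame: the origin (TCP) lies at the very end of the fingers, on their centre line; the grasp point (between the pads) lies 19 mm behind it (bot.grip_depth is the distance from the TCP to the grasp point, in m); z points along the fingers, y is the line along which they close (so a half turn about z gives the same grasp; the last joint's range is limited). The gripper opens to 88 mm and grips with 3 to 60 N. Pads are 18 mm wide; open, the fingers measure 123 mm over their backs; the gripper's body (75 mm by 187 mm) begins 45 mm behind the grasp point.
Start: joints at [-1.411, 0.381, 1.297, -0, 1.464, -0.215], TCP at [0.201, -0.512, 0.239] pointing down, gripper open.
Joint ranges: [-3.11, 3.11], [-0.89, 2.33], [0.22, 2.48], [-1.42, 4.56], [0.17, 2.85], [-2.88, 2.88]. Speed limits (rad/s): [2.39, 2.39, 3.14, 3.14, 3.14, 3.14].

## Interface

Orientations are given as a unit quaternion [w, x, y, z].
In Python, from station import readout, imaging, bot, finder gives the robot as it stands. The module is installed in compiled form; this text tells all that it offers.
- The arm moves only by the tool arm_command, never from a script. Its argument "steps" is text: rows parted by semicolons, each of 7 numbers parted by spaces: the finger opening in m, from 0 to 0.0881, then the shift along the world's x, y, z in m, then the turn, a rotation vector about the world's x, y, z in degrees. In form: jaw tx ty tz rx ry rz; .... A call has 1 to 20 rows; each row is the pose to reach, as a shift and turn from the pose commanded when the call began; what a row does not reach only later rows make up. A row lasts 1/10 s, in which the tool goes at most 50 mm and 8.59 degrees, less where a joint would pass 70% of its speed; a pose out of reach is approached as far as the arm can. A call with a gripper value outside its range is refused whole. The fingers move at their own pace and stop on an object; the grip force is fixed at half the most. Time passes only in rows, so rows that repeat a pose let the fingers close. It gives the time, the measured TCP pose, the force, the opening and the grip force at its end, in the units of the state.
- readout.read_state(): the state, without advancing time (a new reading comes with each control period).
- imaging.read_camera(name): name is "scene" or "top" or "wrist"; returns a dict with "color" (400x640x3 uint8, blue, green, red), "intrinsics" (3x3 intrinsics, pixels), "pose" (4x4, takes a point from camera to world coordinates). Camera axes: x right, y down, z forward; pixel columns grow to the right and rows downward; lengths in m; the calibration is good to about 2 mm. A picture is of the moment at which its call begins. There is no depth.
- bot.hand_in(): hands the job in; it is judged then, once.
Trained networks look in a picture, given as the dict that the camera call returned (one of the last four; its "shot" number tells which), for a name from the list of things; names that differ only in an ending like _2 or _b are one class to them, and where a whole thing is asked for, a point or a joint stands for the part that bears it (a point fixed in the world has none). Each returns a list of dicts, best first, with "score" (0 to 1); they miss things now and then, are a little off and sometimes report something else, mostly with a low value. They report only what shows in the picture. A call takes as long as a camera call. They do not tell look-alikes from the thing itself.
- finder.recognise(picture, query): "box" ([left, top, right, bottom] in pixels, round what is visible of it).
- finder.regions_of(picture, query): "region" (400x640 bool, what is visible of it) and "box" ([left, top, right, bottom] in pixels, round what is visible of it).
- finder.mark_of(picture, query): "xy" ([column, row] in pixels: a listed point, or the origin of a listed thing).
The state is a dict: "time_s": time; "qpos": joint angles; "qd": joint speeds; "effort": joint torques, N m; "eef_pos": TCP position; "tcp_rot": TCP orientation; "wrist_force": force on the tool from outside, world axes, zero at the start; "torque": the same for the moment, N m; "opening": finger opening in m; "finger_force": force on a finger pad.
Only numpy, scipy, OpenCV 4.12 (cv2) and the standard library are available. Lean on these libraries where they do the work, as an engineer would, in place of code of your own. Each camera call takes 0.05 s, during which the arm holds its last target. There are 200 camera calls.

## Working session

There is one attempt and no reset: what is moved stays moved. The work goes in short steps, Python scripts to look and compute and a tool call to move; the robot and the scene stay as the last step left them, time stands still between calls to the robot, and variables do not carry over. Pictures are saved under pics/ and viewed, at most 10 in all, crops included, and the job is handed in when it is done.

Besides the shell and the picture viewer there is one more tool, called after "Request:" as name(argument=value, ...), one argument or row to a line, values as JSON. arm_command: Moves the arm, as the interface text tells. Its arguments: {"type":"object","properties":{"steps":{"type":"string"}},"required":["steps"]}

```bash
mkdir -p pics
cat > h.py <<'E'
import numpy as np, cv2
from station import readout, imaging, bot, finder
def ray(p,xy):
    K,T=np.array(p["intrinsics"]),np.array(p["pose"])
    d=T[:3,:3]@np.linalg.inv(K)@np.array([xy[0],xy[1],1.]); return T[:3,3],d
def onz(p,xy,z):
    o,d=ray(p,xy); return o+d*(z-o[2])/d[2]
def tri(obs):
    A=np.zeros((3,3));b=np.zeros(3)
    for p,xy in obs:
        o,d=ray(p,xy);d=d/np.linalg.norm(d);M=np.eye(3)-np.outer(d,d);A+=M;b+=M@o
    return np.linalg.solve(A,b)
def proj(p,X):
    K,T=np.array(p["intrinsics"]),np.array(p["pose"])
    c=T[:3,:3].T@(np.atleast_2d(X)-T[:3,3]).T; u=K@c; return (u[:2]/u[2]).T
E
python3 - <<'E'
from h import *
np.set_printoptions(precision=4,suppress=True)
s=readout.read_state();print(s)
P={n:imaging.read_camera(n) for n in("scene","top")}
for n,p in P.items():
    cv2.imwrite(f"pics/{n}.png",p["color"]);print(n,p["pose"],p["intrinsics"])
for q in "holder holder_axis wide_bay narrow_bay reel_wide reel_narrow tray axle rest".split():
    for n in P:
        for r in finder.mark_of(P[n],q)[:3]: print(q,n,np.round(r["xy"],1),round(r["score"],2))
E
```

```text
{'time_s': 0.0, 'qpos': array([-1.4113,  0.3812,  1.2982, -0.0001,  1.4636, -0.2153]), 'qd': array([-0.0004, -0.    , -0.0015, -0.0016, -0.0001, -0.0013]), 'effort': array([  0.0005, -43.7941, -22.4559,   0.0714,   0.0353,  -0.0001]), 'eef_pos': array([ 0.2013, -0.5116,  0.2382]), 'tcp_rot': array([-0.0007,  0.9825,  0.1863, -0.    ]), 'wrist_force': array([ 0.2595,  0.0425, -0.0172]), 'torque': array([-0.0374, -0.0026,  0.0309]), 'finger_force': 0.0, 'opening': 0.08813802893952234}
scene [[-0.5776  0.6354 -0.5126  1.1715]
 [ 0.8163  0.4402 -0.3741  0.4131]
 [-0.012  -0.6344 -0.7729  1.0168]
 [ 0.      0.      0.      1.    ]] [[410.0059   0.     319.2281]
 [  0.     410.0059 202.07  ]
 [  0.       0.       1.    ]]
top [[ 0.0033 -0.9983  0.0577  0.4752]
 [-0.9998 -0.0045 -0.0196 -0.0388]
 [ 0.0198 -0.0576 -0.9981  1.0976]
 [ 0.      0.      0.      1.    ]] [[391.5338   0.     320.7577]
 [  0.     391.5338 199.9796]
 [  0.       0.       1.    ]]
holder top [304.5 217.5] 0.94
holder_axis scene [335.7 202. ] 0.59
holder_axis top [299.6 216.2] 0.66
holder_axis top [434.3 231.4] 0.37
wide_bay scene [331.  194.8] 0.91
wide_bay top [312.3 215.5] 0.9
wide_bay top [349.7 127.9] 0.4
narrow_bay scene [342.8 203.8] 0.83
narrow_bay top [288.6 214.1] 0.86
reel_wide scene [228.3 147.4] 0.73
reel_wide scene [256.4 148.9] 0.72
reel_wide scene [271.8 129. ] 0.66
reel_wide top [435.9 196.6] 0.85
reel_wide top [448.6 278. ] 0.72
reel_wide top [431.2 233.4] 0.6
reel_narrow scene [274.2 157.1] 0.79
reel_narrow top [407.3 234.3] 0.71
reel_narrow top [189.9 215.8] 0.42
tray scene [268.4 159.9] 0.75
tray scene [400.7 200.7] 0.43
tray top [417.3 230.9] 0.88
tray top [305.3 214.4] 0.2
axle scene [431.2 250.6] 0.54
axle top [181.  211.9] 0.59
rest scene [428.5 261.9] 0.68
rest top [189.  216.8] 0.61
```

View pics/scene.png

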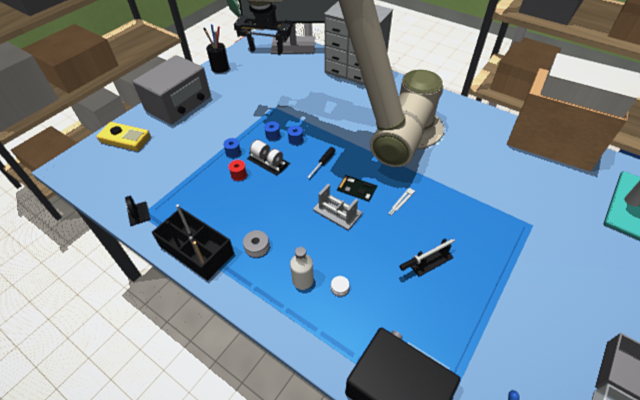

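View pics/top.png

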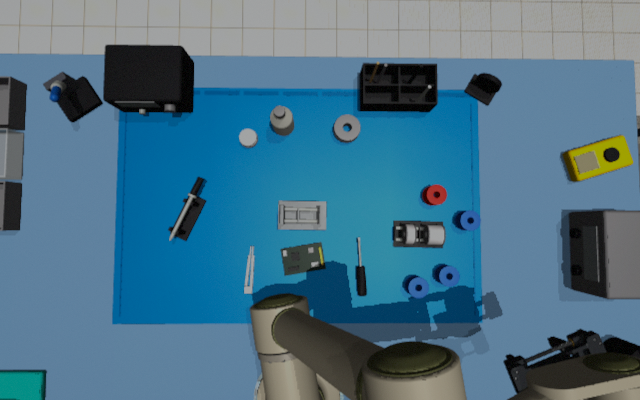

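The scene shows the holder at about (338,205), the tray with reels at (267,155), and the axle rest at (430,258). In the top view they are at (302,215), (418,234) and (187,212), with the axle's black handle up at (199,184). Red and blue decoys surround the tray.

Run:
```python
from h import *
np.set_printoptions(precision=4,suppress=True)
t=imaging.read_camera("top");s=imaging.read_camera("scene");w=imaging.read_camera("wrist")
st=readout.read_state()
print("wristcam",w["pose"],w["intrinsics"])
for q,z in [("holder",.012),("tray",.01),("rest",.004),("reel_wide",.038),("reel_narrow",.038),("axle",.058),("holder_axis",.06),("wide_bay",.06),("narrow_bay",.06)]:
    for n,p in(("t",t),("s",s)):
        for r in finder.mark_of(p,q)[:3]: print(q,n,round(r["score"],2),onz(p,r["xy"],z))
for q,z in [("holder",.012),("tray",.015),("rest",.008),("axle",.058)]:
    for r in finder.regions_of(t,q)[:1]:
        c=cv2.findContours(r["region"].astype(np.uint8),0,1)[0];c=max(c,key=cv2.contourArea)
        b=cv2.boxPoints(cv2.minAreaRect(c)); print(q,round(r["score"],2),[onz(t,x,z)[:2] for x in b])
c=t["color"][110:290,150:480];cv2.imwrite("pics/tc.png",cv2.resize(c,(792,432),interpolation=2))
```

```text
wristcam [[ 0.3663 -0.8887 -0.2759  0.2718]
 [-0.9305 -0.35   -0.1078 -0.4848]
 [-0.0008  0.2962 -0.9551  0.3838]
 [ 0.      0.      0.      1.    ]] [[293.8182   0.     323.4128]
 [  0.     293.8182 202.1712]
 [  0.       0.       1.    ]]
holder t 0.93 [0.4969 0.     0.012 ]
holder s 0.58 [ 0.4501 -0.3289  0.012 ]
tray t 0.62 [ 0.4456 -0.3275  0.01  ]
tray t 0.61 [0.5013 0.0239 0.01  ]
tray s 0.57 [ 0.4459 -0.3358  0.01  ]
rest t 0.92 [0.4887 0.3033 0.004 ]
rest s 0.91 [0.502  0.3034 0.004 ]
reel_wide t 0.96 [ 0.45   -0.3662  0.038 ]
reel_wide t 0.83 [ 0.3288 -0.4018  0.038 ]
reel_wide t 0.81 [ 0.5463 -0.3766  0.038 ]
reel_wide s 0.77 [ 0.4895 -0.4599  0.038 ]
reel_wide s 0.73 [ 0.5641 -0.3695  0.038 ]
reel_wide s 0.53 [ 0.451  -0.3666  0.038 ]
reel_narrow t 0.73 [ 0.4509 -0.3013  0.038 ]
reel_narrow s 0.63 [ 0.4468 -0.3049  0.038 ]
axle t 0.74 [0.4948 0.3018 0.058 ]
axle s 0.72 [0.4972 0.2982 0.058 ]
axle s 0.64 [ 0.4987 -0.0092  0.058 ]
axle s 0.49 [ 0.4874 -0.0377  0.058 ]
holder_axis t 0.77 [ 0.4917 -0.0165  0.06  ]
holder_axis t 0.69 [0.4971 0.0229 0.06  ]
holder_axis s 0.73 [ 0.5026 -0.0016  0.06  ]
wide_bay t 0.97 [ 0.4942 -0.0316  0.06  ]
wide_bay t 0.54 [ 0.3646 -0.1669  0.06  ]
wide_bay s 0.6 [ 0.4879 -0.0404  0.06  ]
narrow_bay t 0.78 [0.4995 0.0158 0.06  ]
narrow_bay t 0.75 [ 0.4487 -0.2849  0.06  ]
narrow_bay t 0.45 [0.4916 0.3013 0.06  ]
narrow_bay s 0.89 [0.4977 0.0172 0.06  ]
narrow_bay s 0.59 [0.5316 0.0159 0.06  ]
holder 0.71 [array([0.5374, 0.0584]), array([ 0.538 , -0.0719]), array([ 0.4576, -0.0721]), array([0.4572, 0.0577])]
tray 0.59 [array([ 0.4114, -0.2546]), array([ 0.4857, -0.2582]), array([ 0.4805, -0.3946]), array([ 0.4061, -0.3904])]
axle 0.73 [array([0.4344, 0.3409]), array([0.6007, 0.272 ]), array([0.5922, 0.2525]), array([0.426 , 0.3216])]
```

View pics/tc.png

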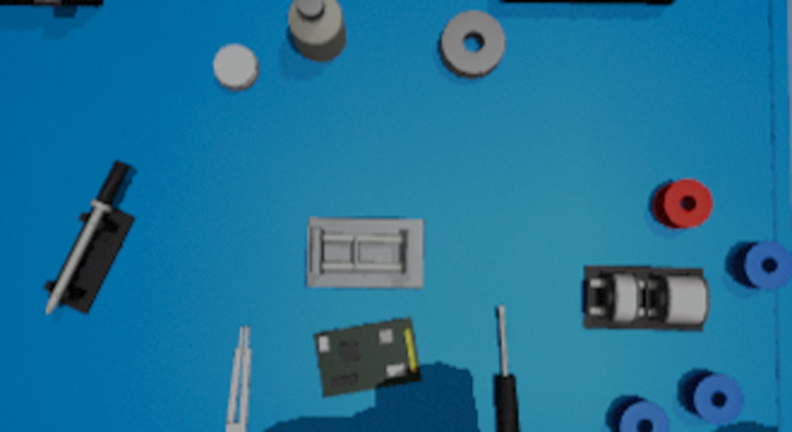

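Wide reel sits at the tray's -y end, at about (0.450,-0.366); the narrow one is at about (0.450,-0.301). The divider lies left of the holder's centre, so the wide bay is towards world -y. Next, a wrist look at the tray.

Request:
arm_command(
  steps="0.088 0.244 0.182 -0.02 0 0 68.5;0.088 0.244 0.182 -0.02 0 0 68.5;0.088 0.244 0.182 -0.02 0 0 68.5;0.088 0.244 0.182 -0.02 0 0 68.5;0.088 0.244 0.182 -0.02 0 0 68.5;0.088 0.244 0.182 -0.02 0 0 68.5;0.088 0.244 0.182 -0.02 0 0 68.5;0.088 0.244 0.182 -0.02 0 0 68.5;0.088 0.244 0.182 -0.02 0 0 68.5;0.088 0.244 0.182 -0.02 0 0 68.5;0.088 0.244 0.182 -0.02 0 0 68.5;0.088 0.244 0.182 -0.02 0 0 68.5",
)

```text
time_s: 3.45
eef_pos: [0.4451, -0.3301, 0.2188]
tcp_rot: [0.0, 0.708, 0.706, -0.0]
wrist_force: [-0.1, -0.1, 0.4]
opening: 0.088
finger_force: 0.0
```

Run:
```python
from h import *
np.set_printoptions(precision=4,suppress=True)
w=imaging.read_camera("wrist");st=readout.read_state();print(st["eef_pos"],st["tcp_rot"],st["wrist_force"]);cv2.imwrite("pics/w1.png",w["color"])
print(w["pose"])
for q,z in [("tray",.0),("reel_wide",.038),("reel_narrow",.038)]:
    for r in finder.mark_of(w,q)[:3]: print(q,round(r["score"],2),r["xy"],onz(w,r["xy"],z))
    for r in finder.recognise(w,q)[:3]: print(q,round(r["score"],2),r["box"])
```

```text
[ 0.4451 -0.33    0.2188] [0.     0.7079 0.7063 0.    ] [0.7849 0.0656 0.4896]
[[ 1.     -0.0026 -0.0006  0.4443]
 [-0.0027 -0.9552 -0.2959 -0.2544]
 [ 0.0002  0.2959 -0.9552  0.3639]
 [ 0.      0.      0.      1.    ]]
tray 0.65 [323.3, 178.4] [ 0.444  -0.3357  0.    ]
tray 0.64 [295.1, 122.3, 360.5, 230.6]
tray 0.51 [298.1, 184.2, 345.2, 239.2]
reel_wide 0.9 [203.1, 168.4] [ 0.3093 -0.3154  0.038 ]
reel_wide 0.77 [355.6, 279.0] [ 0.4845 -0.4571  0.038 ]
reel_wide 0.72 [411.1, 208.6] [ 0.5466 -0.3635  0.038 ]
reel_wide 0.79 [209.1, 209.0, 261.4, 259.2]
reel_wide 0.75 [172.9, 144.5, 232.5, 200.4]
reel_wide 0.55 [332.0, 252.4, 376.1, 302.1]
reel_narrow 0.79 [326.7, 153.3] [ 0.4478 -0.2989  0.038 ]
reel_narrow 0.63 [299.1, 138.1, 350.0, 175.2]
```

View pics/w1.png

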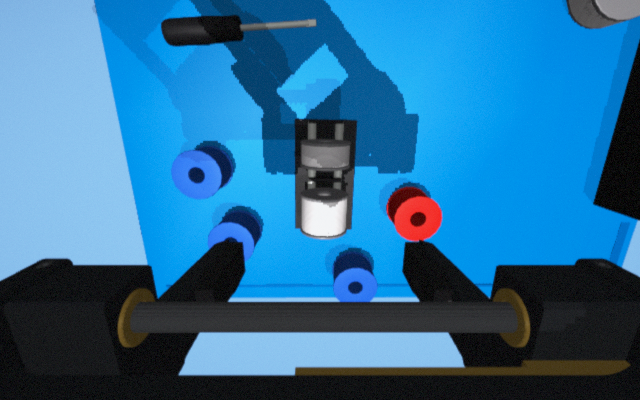

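The wrist view shows the tray at cols 295-357, rows 120-230, with the narrow reel at (326,153) and the wide one at (324,212). I'll fit the silhouettes of known geometry to refine this.

```bash
cat >> h.py <<'E'
from scipy.optimize import minimize
def box(x0,x1,y0,y1,z0,z1): return np.array([[x,y,z] for x in(x0,x1) for y in(y0,y1) for z in(z0,z1)])
def cyl(axis,a0,a1,r,c):  # axis 'x' or 'y'; c=(other horizontal, z)
    t=np.linspace(0,2*np.pi,40,endpoint=False);o=[]
    for a in(a0,a1):
        for k in t:
            u,v=c[0]+r*np.cos(k),c[1]+r*np.sin(k); o.append((a,u,v) if axis=='x' else (u,a,v))
    return np.array(o)
def place(P,q):
    c,s=np.cos(q[2]),np.sin(q[2]); return P@np.array([[c,s,0],[-s,c,0],[0,0,1]])+[q[0],q[1],0]
def fit(p,parts,q0,mask,S=4,pad=12,span=(.006,.006,.06)):
    allp=np.vstack([proj(p,place(P,q0)) for P in parts]);lo=np.floor(allp.min(0)-pad).astype(int);hi=np.ceil(allp.max(0)+pad).astype(int)
    lo=np.maximum(lo,0);hi=np.minimum(hi,[640,400])
    m=cv2.resize(mask[lo[1]:hi[1],lo[0]:hi[0]].astype(np.float32),None,fx=S,fy=S,interpolation=1)
    def ren(q):
        im=np.zeros(m.shape,np.uint8)
        for P in parts:
            u=((proj(p,place(P,q))-lo+.5)*S-.5); h=cv2.convexHull(u.astype(np.float32))
            cv2.fillConvexPoly(im,np.round(h*16).astype(np.int32),1,8,4)
        return im
    f=lambda q:np.abs(ren(q)-m).sum()/S/S
    q0=np.array(q0,float);best=None
    for k in range(3):
        sim=np.vstack([q0]+[q0+np.eye(3)[i]*span[i]*(1,-1,.6)[k] for i in range(3)])
        r=minimize(f,q0,method="Nelder-Mead",options=dict(initial_simplex=sim,xatol=1e-5,fatol=.1,maxiter=150))
        if best is None or r.fun<best.fun: best=r
        q0=best.x
    return best.x,best.fun,m.sum()/S/S,(ren(best.x),m,lo)
def nonblue(p,t=45):
    c=p["color"].astype(int); return (c[...,0]-c[...,2])<t
def tray(order=-1):
    # order -1: wide reel at y=-34
    return [box(-.037,.037,-.07,.07,0,.004),cyl('y',order*.034-.023,order*.034+.023,.028,(0,.038)),cyl('y',-order*.034-.014,-order*.034+.014,.028,(0,.038))]
HOLD=[box(-.04,.04,-.067,.067,0,.012),box(-.025,.025,-.055,-.047,0,.078),box(-.025,.025,.047,.055,0,.078),box(-.018,.018,.007,.011,0,.048),box(-.021,-.011,-.047,.047,.026,.036),box(.011,.021,-.047,.047,.026,.036)]
E
python3 - <<'E'
from h import *
np.set_printoptions(precision=4,suppress=True)
w=imaging.read_camera("wrist");t=imaging.read_camera("top")
c=w["color"];print([c[y,x] for x,y in((310,105),(285,140),(298,180),(320,210),(330,60))])
out=[]
for n,p,T in(("w",w,45),("w",w,30),("t",t,45)):
    x,f,a,(r,m,lo)=fit(p,tray(),[.445,-.33,.03],nonblue(p,T));print("tray",n,T,x,np.rad2deg(x[2]),f,a)
    out.append(cv2.resize(np.hstack([r*255,(m*255).astype(np.uint8)]),(380,300)))
for T in(45,30):
    x,f,a,(r,m,lo)=fit(t,HOLD,[.498,-.007,0],nonblue(t,T));print("holder",T,x,np.rad2deg(x[2]),f,a)
out.append(cv2.resize(np.hstack([r*255,(m*255).astype(np.uint8)]),(380,300)))
cv2.imwrite("pics/fit1.png",np.vstack([np.hstack(out[:2]),np.hstack(out[2:])]))
E
```

```text
[array([239, 169,  50], dtype=uint8), array([142,  83,   0], dtype=uint8), array([68, 66, 66], dtype=uint8), array([247, 245, 243], dtype=uint8), array([245, 181,  45], dtype=uint8)]
tray w 45 [ 0.445  -0.333  -0.0207] -1.1886888999503602 334.833984375 6668.0
tray w 30 [ 0.4452 -0.3333 -0.0213] -1.2194220805801883 391.609375 6607.0
tray t 45 [ 0.4432 -0.3382 -0.0562] -3.2225086527701974 997.458984375 2326.0
holder 45 [ 0.4962 -0.0071  0.0037] 0.20930640480454224 55.802734375 1377.0
holder 30 [ 0.4966 -0.0072 -0.0128] -0.7327702453324882 73.357421875 1354.0
```

View pics/fit1.png

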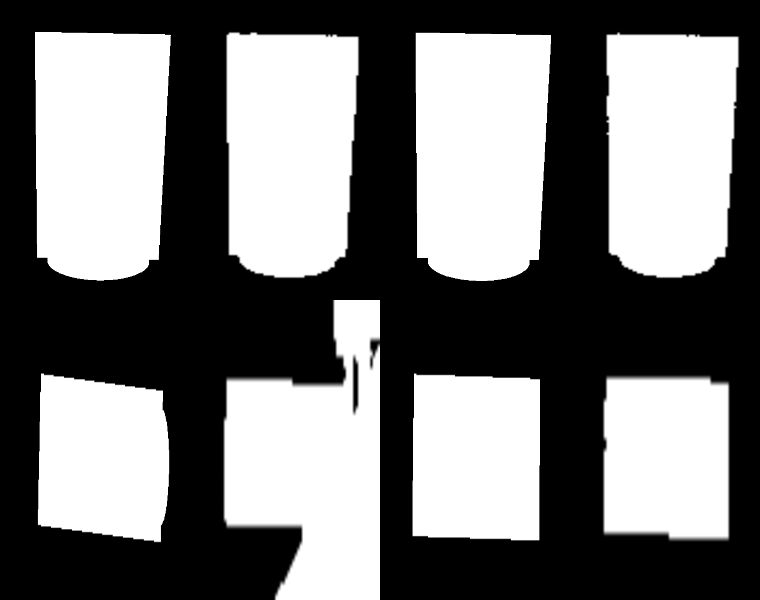

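Wrist fit gives the tray at (0.445,-0.333), yaw about -1.2°. The lower-left top fit is spoiled by the arm in that view. Next, a wrist look at the holder.

Request:
arm_command(
  steps="0.088 0.052 0.34 -0.02 0 0 0;0.088 0.052 0.34 -0.02 0 0 0;0.088 0.052 0.34 -0.02 0 0 0;0.088 0.052 0.34 -0.02 0 0 0;0.088 0.052 0.34 -0.02 0 0 0;0.088 0.052 0.34 -0.02 0 0 0;0.088 0.052 0.34 -0.02 0 0 0;0.088 0.052 0.34 -0.02 0 0 0;0.088 0.052 0.34 -0.02 0 0 0;0.088 0.052 0.34 -0.02 0 0 0",
)

```text
time_s: 4.9
eef_pos: [0.4974, 0.0093, 0.1988]
tcp_rot: [0.0, 0.708, 0.707, -0.0]
wrist_force: [0.4, -0.8, 0.1]
opening: 0.0877
finger_force: 0.0
```

Run:
```python
from h import *
np.set_printoptions(precision=4,suppress=True)
w=imaging.read_camera("wrist");t=imaging.read_camera("top");st=readout.read_state();print(st["eef_pos"],st["tcp_rot"]);cv2.imwrite("pics/w2.png",w["color"])
for T in(45,30):
    x,f,a,_=fit(w,HOLD,[.497,-.007,0],nonblue(w,T));print("holder",T,x,np.rad2deg(x[2]),f,a)
x,f,a,_=fit(t,tray(),[.445,-.333,-.02],nonblue(t));print("tray",x,np.rad2deg(x[2]),f,a)
v=w["color"].copy()
for P in HOLD:
    h=cv2.convexHull(proj(w,place(P,fit(w,HOLD,[.497,-.007,0],nonblue(w,45))[0])).astype(np.float32)).astype(int);cv2.polylines(v,[h],True,(0,0,255),1)
cv2.imwrite("pics/w2o.png",cv2.resize(v[60:310,170:490],(768,600),interpolation=2))
```

```text
[0.4974 0.0089 0.1988] [ 0.0001  0.708   0.7062 -0.    ]
holder 45 [ 0.4969 -0.008  -0.0174] -0.9959241325343069 327.916015625 8207.0
holder 30 [ 0.4968 -0.0083 -0.0168] -0.9600778181779996 416.208984375 8114.0
tray [ 0.4448 -0.3317 -0.0225] -1.2878673361417745 101.919921875 1330.0
```

View pics/w2o.png

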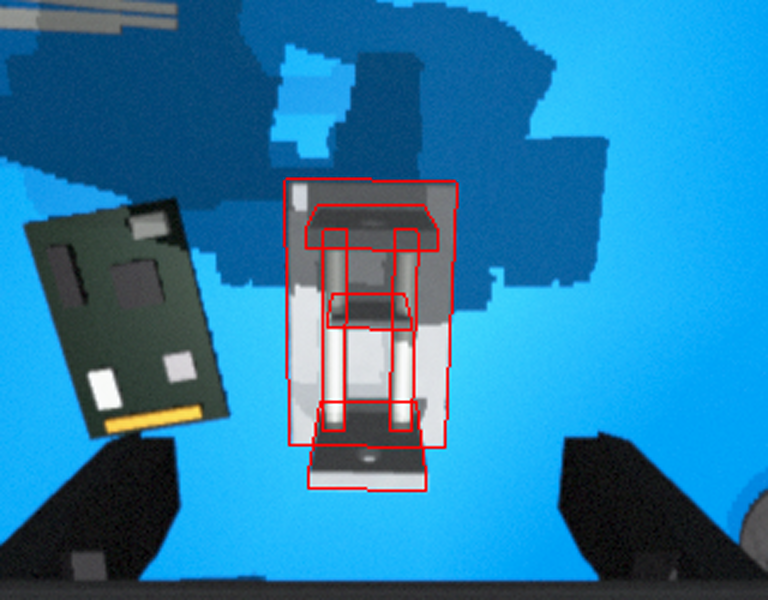

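Holder at about (0.4967,-0.008), yaw -0.9°; the overlay matches rollers, divider and uprights. I'll pick the narrow reel first.

Request:
arm_command(
  steps="0.088 -0.052 -0.308 -0.07 0 0 -1;0.088 -0.052 -0.308 -0.07 0 0 -1;0.088 -0.052 -0.308 -0.07 0 0 -1;0.088 -0.052 -0.308 -0.07 0 0 -1;0.088 -0.052 -0.308 -0.07 0 0 -1;0.088 -0.052 -0.308 -0.07 0 0 -1;0.088 -0.052 -0.308 -0.07 0 0 -1;0.088 -0.052 -0.308 -0.08 0 0 -1;0.088 -0.052 -0.308 -0.12 0 0 -1;0.088 -0.052 -0.308 -0.155 0 0 -1;0.088 -0.052 -0.308 -0.177 0 0 -1;0.088 -0.052 -0.308 -0.177 0 0 -1;0.05 -0.052 -0.308 -0.177 0 0 -1;0.05 -0.052 -0.308 -0.177 0 0 -1;0.05 -0.052 -0.308 -0.177 0 0 -1;0.05 -0.052 -0.308 -0.177 0 0 -1;0.05 -0.052 -0.308 -0.177 0 0 -1;0.05 -0.052 -0.308 -0.177 0 0 -1",
)

```text
time_s: 6.8
eef_pos: [0.4458, -0.2981, 0.0225]
tcp_rot: [0.001, 0.713, 0.701, 0.0]
wrist_force: [1.7, 1.1, 6.9]
opening: 0.0542
finger_force: 30.0
```

Request:
arm_command(
  steps="0.05 0 0 0.04 0 0 0;0.05 0 0 0.08 0 0 0;0.05 0 0 0.11 0 0 0;0.05 0.051 0.319 0.11 0 0 0;0.05 0.051 0.319 0.11 0 0 0;0.05 0.051 0.319 0.11 0 0 0;0.05 0.051 0.319 0.11 0 0 0;0.05 0.051 0.319 0.11 0 0 0;0.05 0.051 0.319 0.11 0 0 0;0.05 0.051 0.319 0.11 0 0 0;0.05 0.051 0.319 0.11 0 0 0;0.05 0.051 0.319 0.11 0 0 0",
)

```text
time_s: 8.0
eef_pos: [0.4961, 0.0211, 0.1315]
tcp_rot: [-0.0, 0.713, 0.701, -0.0]
wrist_force: [-0.3, 0.4, -1.6]
opening: 0.0548
finger_force: 30.0
```

Run:
```python
from h import *
np.set_printoptions(precision=4,suppress=True)
w=imaging.read_camera("wrist");t=imaging.read_camera("top");st=readout.read_state();print(st["eef_pos"],st["tcp_rot"],st["opening"])
e=st["eef_pos"]
for p in (w,t):
    for r in finder.mark_of(p,"reel_narrow")[:2]: print(round(r["score"],2),r["xy"],onz(p,r["xy"],e[2]+.0155))
    for r in finder.recognise(p,"reel_narrow")[:2]: print(round(r["score"],2),r["box"])
for dy in(-.014,.014):
    print(proj(w,np.array([[e[0],e[1]+dy,e[2]+.0155+.028]])))
v=w["color"].copy()
h=cv2.convexHull(proj(w,place(cyl('y',-.014,.014,.028,(0,e[2]+.0155)),[e[0],e[1],-.017])).astype(np.float32)).astype(int);cv2.polylines(v,[h],True,(0,0,255),1)
cv2.imwrite("pics/w3.png",cv2.resize(v[100:380,160:480],(686,600),interpolation=2))
```

```text
[0.4962 0.0201 0.1316] [-0.0001  0.7138  0.7003 -0.0002] 0.05450800560696918
0.7 [324.4, 272.7] [0.4956 0.0198 0.1471]
0.94 [264.3, 229.6, 384.7, 333.2]
[[326.5265 336.3287]]
[[325.5598 277.9276]]
```

View pics/w3.png

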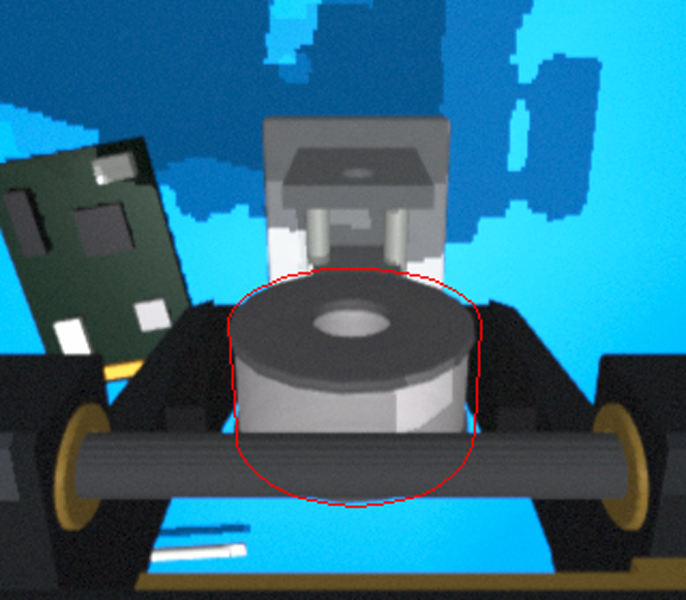

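Narrow reel is held square and centred, with the bore at zoomed (352,322) against the red prediction. Holder rollers are visible below. Lower, release and raise.

Request:
arm_command(
  steps="0.05 0.001 0.001 -0.03 0 0 0;0.05 0.001 0.001 -0.06 0 0 0;0.05 0.001 0.001 -0.078 0 0 0;0.05 0.001 0.001 -0.085 0 0 0;0.05 0.001 0.001 -0.086 0 0 0;0.05 0.001 0.001 -0.086 0 0 0",
)

```text
time_s: 8.9
eef_pos: [0.4978, 0.0219, 0.0464]
tcp_rot: [0.0, 0.714, 0.701, 0.0]
wrist_force: [0.7, -0.6, -1.2]
opening: 0.0541
finger_force: 30.0
```

Request:
arm_command(
  steps="0.05 0 0 -0.002 0 0 0;0.05 0 0 -0.002 0 0 0",
)

```text
time_s: 9.1
eef_pos: [0.4979, 0.022, 0.0445]
tcp_rot: [0.001, 0.713, 0.701, 0.001]
wrist_force: [-0.3, -0.2, 1.5]
opening: 0.0538
finger_force: 30.0
```

Request:
arm_command(
  steps="0.07 0 0 0 0 0 0;0.075 0 0 0 0 0 0;0.075 0 0 0 0 0 0;0.08 0 0 0.04 0 0 0;0.088 0 0 0.085 0 0 0;0.088 -0.053 -0.388 0.1 0 0 0;0.088 -0.053 -0.388 0.1 0 0 0;0.088 -0.053 -0.388 0.1 0 0 0;0.088 -0.053 -0.388 0.1 0 0 0;0.088 -0.053 -0.388 0.1 0 0 0;0.088 -0.053 -0.388 0.1 0 0 0;0.088 -0.053 -0.388 0.1 0 0 0;0.088 -0.053 -0.388 0.1 0 0 0;0.088 -0.053 -0.388 0.1 0 0 0;0.088 -0.053 -0.388 0.07 0 0 0;0.088 -0.053 -0.388 0.02 0 0 0;0.088 -0.053 -0.388 -0.01 0 0 0;0.088 -0.053 -0.388 -0.022 0 0 0;0.088 -0.053 -0.388 -0.022 0 0 0",
)

```text
time_s: 11.0
eef_pos: [0.4442, -0.3648, 0.0209]
tcp_rot: [-0.001, 0.713, 0.701, 0.0]
wrist_force: [-0.6, -0.7, 1.0]
opening: 0.0881
finger_force: 0.0
```

Request:
arm_command(
  steps="0.05 0 0 0 0 0 0;0.05 0 0 0 0 0 0;0.05 0 0 0 0 0 0;0.05 0 0 0 0 0 0;0.05 0 0 0 0 0 0;0.05 0 0 0 0 0 0",
)

```text
time_s: 11.6
eef_pos: [0.4446, -0.3661, 0.0224]
tcp_rot: [0.001, 0.713, 0.701, -0.0]
wrist_force: [0.8, 1.8, 6.2]
opening: 0.0543
finger_force: 30.0
```

Request:
arm_command(
  steps="0.05 0 0 0.04 0 0 0;0.05 0 0 0.08 0 0 0;0.05 0 0 0.12 0 0 0;0.05 0.052 0.339 0.13 0 0 0;0.05 0.052 0.339 0.13 0 0 0;0.05 0.052 0.339 0.13 0 0 0;0.05 0.052 0.339 0.13 0 0 0;0.05 0.052 0.339 0.13 0 0 0;0.05 0.052 0.339 0.13 0 0 0;0.05 0.052 0.339 0.13 0 0 0;0.05 0.052 0.339 0.13 0 0 0;0.05 0.052 0.339 0.13 0 0 0",
)

```text
time_s: 12.8
eef_pos: [0.4961, -0.0261, 0.1515]
tcp_rot: [-0.0, 0.713, 0.701, -0.0]
wrist_force: [0.6, -0.4, -3.0]
opening: 0.0541
finger_force: 30.0
```

Run:
```python
from h import *
np.set_printoptions(precision=4,suppress=True)
w=imaging.read_camera("wrist");st=readout.read_state();print(st["eef_pos"],st["tcp_rot"],st["opening"])
e=st["eef_pos"]
for r in finder.mark_of(w,"reel_wide")[:3]: print(round(r["score"],2),r["xy"],onz(w,r["xy"],e[2]+.0155))
for r in finder.mark_of(w,"reel_narrow")[:2]: print(round(r["score"],2),r["xy"],onz(w,r["xy"],.06))
v=w["color"].copy()
def dr(P,q,c):
    h=cv2.convexHull(proj(w,place(P,q)).astype(np.float32)).astype(int);cv2.polylines(v,[h],True,c,1)
dr(cyl('y',-.023,.023,.028,(0,e[2]+.0155)),[e[0],e[1],-.017],(0,0,255))
dr(cyl('y',.015,.043,.028,(0,.06)),[.4967,-.008,-.016],(0,255,0))
for P in HOLD[:3]: dr(P,[.4967,-.008,-.016],(0,255,255))
cv2.imwrite("pics/w4.png",cv2.resize(v[80:380,160:480],(640,600),interpolation=2))
```

```text
[ 0.4961 -0.027   0.1515] [-0.0002  0.7133  0.7009 -0.0003] 0.054058774337249024
0.91 [323.8, 270.5] [ 0.4953 -0.0262  0.167 ]
0.88 [326.7, 149.5] [0.4984 0.0203 0.06  ]
```

View pics/w4.png

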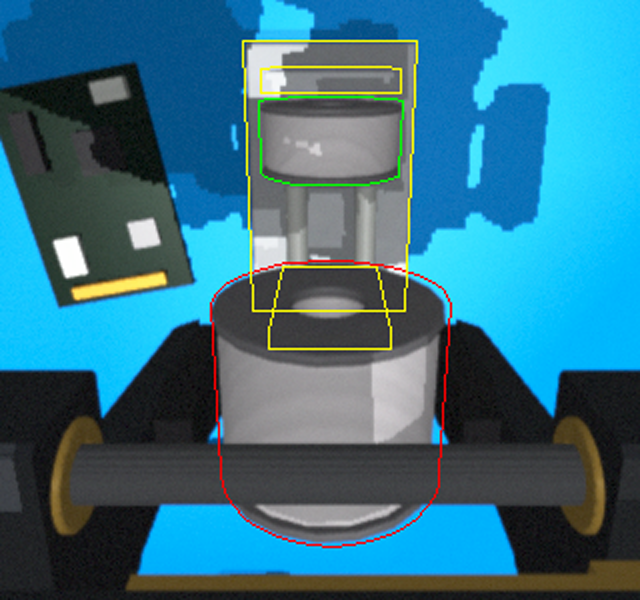

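Narrow reel is seated where predicted, matching the green outline. The wide reel is held centred. Lowering it into the wide bay.

Request:
arm_command(
  steps="0.05 0.0015 -0.001 -0.03 0 0 0;0.05 0.0015 -0.001 -0.06 0 0 0;0.05 0.0015 -0.001 -0.085 0 0 0;0.05 0.0015 -0.001 -0.1 0 0 0;0.05 0.0015 -0.001 -0.107 0 0 0;0.05 0.0015 -0.001 -0.107 0 0 0;0.05 0.0015 -0.001 -0.107 0 0 0",
)

```text
time_s: 13.65
eef_pos: [0.4981, -0.0286, 0.0451]
tcp_rot: [0.0, 0.714, 0.7, 0.0]
wrist_force: [-0.2, 0.4, -2.5]
opening: 0.0543
finger_force: 30.0
```

Request:
arm_command(
  steps="0.05 0 0 -0.001 0 0 0;0.05 0 0 -0.001 0 0 0;0.07 0 0 -0.001 0 0 0;0.075 0 0 -0.001 0 0 0;0.075 0 0 -0.001 0 0 0;0.08 0 0 0.04 0 0 0;0.088 0 0 0.085 0 0 0;0.088 0 0 0.13 0 0 0;0.088 0.05 0.3 0.155 0 0 68;0.088 0.05 0.3 0.155 0 0 68;0.088 0.05 0.3 0.155 0 0 68;0.088 0.05 0.3 0.155 0 0 68;0.088 0.05 0.3 0.155 0 0 68;0.088 0.05 0.3 0.155 0 0 68;0.088 0.05 0.3 0.155 0 0 68;0.088 0.05 0.3 0.155 0 0 68;0.088 0.05 0.3 0.155 0 0 68;0.088 0.05 0.3 0.155 0 0 68;0.088 0.05 0.3 0.155 0 0 68",
)

```text
time_s: 15.55
eef_pos: [0.5478, 0.2719, 0.1998]
tcp_rot: [-0.0, 0.201, 0.98, -0.0]
wrist_force: [-0.2, -0.7, 0.5]
opening: 0.0881
finger_force: 0.0
```

```bash
cat >> h.py <<'E'
def lathe(prof,z):
    return [np.vstack([cyl('x',a,a,r,(0,z)) for a,r in seg]) for seg in prof]
AX=lathe([[(-.055,.005),(.063,.005),(.073,.002)],[(-.061,.012),(-.055,.012)],[(-.111,.009),(-.061,.009)]],.058)
REST=[box(-.062,.062,-.025,.025,0,.008),box(-.047,-.037,-.014,.014,0,.065),box(.037,.047,-.014,.014,0,.065)]
E
python3 - <<'E'
from h import *
np.set_printoptions(precision=4,suppress=True)
w=imaging.read_camera("wrist");t=imaging.read_camera("top");st=readout.read_state();print(st["eef_pos"],st["tcp_rot"],st["qpos"])
for T in(30,45):
  for n,p in(("w",w),("t",t)):
    x,f,a,_=fit(p,AX+REST,[.4948,.3018,2.75],nonblue(p,T));print(n,T,x,np.rad2deg(x[2]),f,a)
    if n=="w": xw=x
v=w["color"].copy()
for P in AX+REST:
    h=cv2.convexHull(proj(w,place(P,xw)).astype(np.float32)).astype(int);cv2.polylines(v,[h],True,(0,0,255),1)
k=t["color"][180:250,260:340];k=cv2.resize(k,(300,262),interpolation=2)
v=cv2.resize(v,(800,500),interpolation=2);v[:262,500:]=k
cv2.imwrite("pics/w5.png",v)
for q in("reel_wide","reel_narrow"):
    for r in finder.mark_of(t,q)[:3]: print(q,round(r["score"],2),onz(t,r["xy"],.06))
E
```

```text
[0.5479 0.2719 0.1998] [ 0.      0.2006  0.9797 -0.    ] [ 0.2673  0.5171  1.1821 -0.      1.4423 -0.8995]
w 30 [0.4926 0.3076 2.6965] 154.49713432445074 512.2421875 6116.0
t 30 [0.4896 0.3122 2.6614] 152.48596340814387 1923.095703125 2904.0
w 45 [0.4924 0.3076 2.6979] 154.57667833899777 428.91015625 6221.0
t 45 [0.4922 0.311  2.6641] 152.64227287943072 1950.99609375 2959.0
reel_wide 0.71 [ 0.5007 -0.0165  0.06  ]
reel_wide 0.66 [ 0.5005 -0.0276  0.06  ]
reel_wide 0.65 [ 0.314  -0.3038  0.06  ]
reel_narrow 0.72 [0.4998 0.0229 0.06  ]
```

View pics/w5.png

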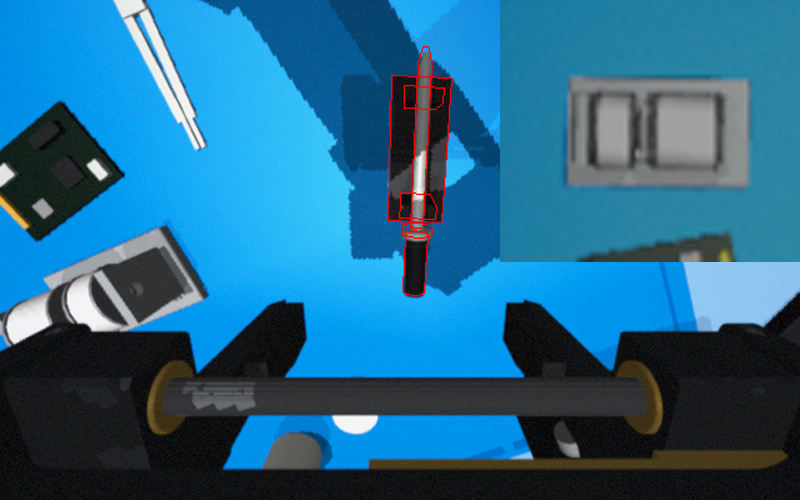

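Both reels sit in their bays (inset), and the axle fit overlays the picture well: origin (0.4925,0.3076), yaw 154.5°, handle middle at (0.570,0.2705). Grasping the handle.

Request:
arm_command(
  steps="0.06 0.022 -0.001 -0.04 0 0 -2.4;0.06 0.022 -0.001 -0.09 0 0 -2.4;0.06 0.022 -0.001 -0.13 0 0 -2.4;0.06 0.022 -0.001 -0.15 0 0 -2.4;0.06 0.022 -0.001 -0.161 0 0 -2.4;0.06 0.022 -0.001 -0.161 0 0 -2.4;0.06 0.022 -0.001 -0.161 0 0 -2.4;0.01 0.022 -0.001 -0.161 0 0 -2.4;0.01 0.022 -0.001 -0.161 0 0 -2.4;0.01 0.022 -0.001 -0.161 0 0 -2.4;0.01 0.022 -0.001 -0.161 0 0 -2.4;0.01 0.022 -0.001 -0.161 0 0 -2.4;0.01 0.022 -0.001 -0.161 0 0 -2.4",
)

```text
time_s: 17.05
eef_pos: [0.5699, 0.2712, 0.0388]
tcp_rot: [0.0, 0.22, 0.975, 0.0]
wrist_force: [0.1, 0.4, 0.6]
opening: 0.0163
finger_force: 29.5
```

Request:
arm_command(
  steps="0.01 0 0 0.03 0 0 0;0.01 0 0 0.06 0 0 0;0.01 0 0 0.1 0 0 0;0.01 0 0 0.12 0 0 0;0.01 -0.077 -0.523 0.12 0 0 -65.5;0.01 -0.077 -0.523 0.12 0 0 -65.5;0.01 -0.077 -0.523 0.12 0 0 -65.5;0.01 -0.077 -0.523 0.12 0 0 -65.5;0.01 -0.077 -0.523 0.12 0 0 -65.5;0.01 -0.077 -0.523 0.12 0 0 -65.5;0.01 -0.077 -0.523 0.12 0 0 -65.5;0.01 -0.077 -0.523 0.12 0 0 -65.5;0.01 -0.077 -0.523 0.12 0 0 -65.5;0.01 -0.077 -0.523 0.12 0 0 -65.5;0.01 -0.077 -0.523 0.12 0 0 -65.5;0.01 -0.077 -0.523 0.12 0 0 -65.5;0.01 -0.077 -0.523 0.08 0 0 -65.5;0.01 -0.077 -0.523 0.04 0 0 -65.5;0.01 -0.077 -0.523 0.02 0 0 -65.5;0.01 -0.077 -0.523 0.02 0 0 -65.5",
)

```text
time_s: 19.05
eef_pos: [0.4918, -0.25, 0.0563]
tcp_rot: [-0.003, 0.713, 0.702, -0.0]
wrist_force: [-0.0, 0.1, -0.1]
opening: 0.0162
finger_force: 29.7
```

Run:
```python
from h import *
np.set_printoptions(precision=4,suppress=True)
W=[imaging.read_camera(n) for n in("wrist","scene","top")];st=readout.read_state();e=st["eef_pos"];print(e,st["tcp_rot"],st["opening"])
a=np.arctan2(st["tcp_rot"][2],st["tcp_rot"][1]);yaw=2*a;print("axle yaw",np.rad2deg(yaw))
d=np.array([np.cos(yaw),np.sin(yaw)]);o=e[:2]+.086*d
print("origin",o,"tip",o+.073*d)
im=[]
for p,(r0,r1,c0,c1) in zip(W,((60,260,220,420),(130,260,240,370),(180,290,280,390))):
    v=cv2.resize(p["color"][r0:r1,c0:c1],None,fx=4,fy=4,interpolation=2)
    for P in [x+[0,0,e[2]+.019-.058] for x in AX]:
        h=cv2.convexHull(((proj(p,place(P,[*o,yaw]))-[c0,r0]+.5)*4).astype(np.float32)).astype(int);cv2.polylines(v,[h],True,(0,0,255),1)
    H=[.4967,-.008,-.016]
    for P in HOLD[1:3]+[cyl('y',-.055,-.047,.0065,(0,.06))]:
        h=cv2.convexHull(((proj(p,place(P,H))-[c0,r0]+.5)*4).astype(np.float32)).astype(int);cv2.polylines(v,[h],True,(0,255,0),1)
    im.append(cv2.resize(v,(400,400) if len(im)==0 else (400,400)))
cv2.imwrite("pics/w6.png",np.hstack(im[:2]))
```

```text
[ 0.4935 -0.2517  0.06  ] [0.001  0.7126 0.7016 0.0001] 0.016625495436851778
axle yaw 89.10739415605572
origin [ 0.4949 -0.1657] tip [ 0.496  -0.0927]
```

View pics/w6.png

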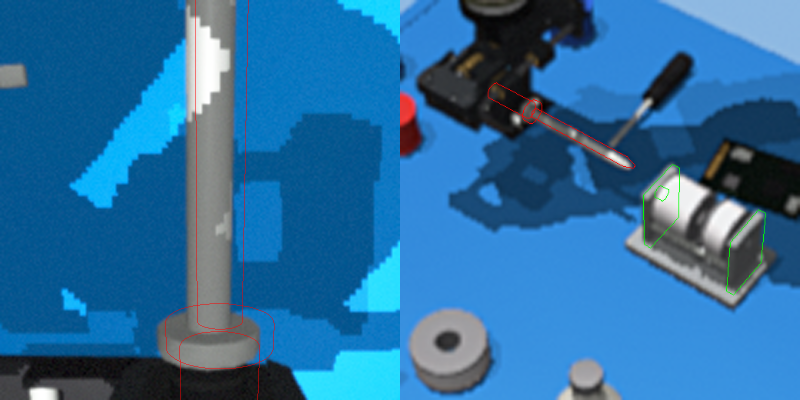

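Tip faces the -y upright (scene crop: tip (630,165), upright (660,205)). The wrist overlay is offset because the arm was still settling, so I'll remeasure the axle line numerically now that it's still.

```bash
cat > ax.py <<'E'
from h import *
np.set_printoptions(precision=4,suppress=True)
def line(p,o,yaw,z,s0,s1,half=9):
    """Centre line of the shank by edge pairs across the predicted line; returns N image points"""
    d=np.array([np.cos(yaw),np.sin(yaw)]);pts=[];g=cv2.GaussianBlur(p["color"].astype(np.float32),(0,0),.7)
    for s in np.linspace(s0,s1,25):
        A,B=proj(p,[[*(o+s*d),z],[*(o+(s+.004)*d),z]]);t=(B-A)/np.linalg.norm(B-A);n=np.array([-t[1],t[0]])
        k=np.arange(-half,half+.01,.25);q=(A+np.outer(k,n)).astype(np.float32)
        c=cv2.remap(g,q[:,0].reshape(1,-1),q[:,1].reshape(1,-1),1)[0]
        m=(c[:,0]-c[:,2])<40
        lab=cv2.connectedComponents(m.astype(np.uint8).reshape(-1,1))[1].ravel()
        if not m.any():continue
        L=lab[np.where(m)[0][np.argmin(abs(k[m]))]];kk=k[lab==L]
        if kk[0]>-half+.3 and kk[-1]<half-.3: pts.append([s,kk.mean(),kk[-1]-kk[0],*(A+kk.mean()*n)])
    return np.array(pts)
if __name__=="__main__":
    W={n:imaging.read_camera(n) for n in("wrist","scene","top")};st=readout.read_state();e=st["eef_pos"];print(e,st["wrist_force"])
    yaw=2*np.arctan2(st["tcp_rot"][2],st["tcp_rot"][1]);d=np.array([np.cos(yaw),np.sin(yaw)]);o=e[:2]+.086*d;z=e[2]+.019
    L={}
    for n,p in W.items():
        P=line(p,o,yaw,z,-.045,.06,18 if n=="wrist" else 7)
        if len(P)<5: print(n,len(P));continue
        c=np.polyfit(P[:,0],P[:,1],1);ok=abs(np.polyval(c,P[:,0])-P[:,1])<1;P=P[ok];c=np.polyfit(P[:,0],P[:,1],1)
        print(n,len(P),"offset px at s=0, tip:",c[1],np.polyval(c,.07),"width",np.median(P[:,2]));L[n]=P
    def res(v,ns):  # v: lateral at origin, z, yaw err, pitch
        r=[]
        for n in ns:
            P=L[n];s=P[:,0];nn=np.array([-d[1],d[0]])
            X=np.c_[o+np.outer(s,d)+np.outer(v[0]+v[2]*s,nn), z+v[1]+v[3]*s]
            u=proj(W[n],X);t=u[-1]-u[0];t/=np.linalg.norm(t);r+=list((u-P[:,3:])@np.array([-t[1],t[0]]))
        return np.array(r)
    from scipy.optimize import least_squares
    import itertools
    for k in(2,3):
        for ns in itertools.combinations(L,k):
            r=least_squares(res,[0,0,0,0],args=(ns,),x_scale=[.001,.001,.01,.01]);print(ns,"lat(+ is -x) mm,dz mm",r.x[:2]*1e3,"yaw,pitch deg",np.rad2deg(r.x[2:]),"rms",np.sqrt(np.mean(r.fun**2)))
    p=W["scene"]
    for q in("holder_axis","wide_bay"): print(q,[(np.round(m["xy"],1),round(m["score"],2)) for m in finder.mark_of(p,q)[:1]])
E
python3 ax.py
```

```text
[ 0.4934 -0.252   0.0601] [ 0.0083 -0.4703 -0.266 ]
wrist 18 offset px at s=0, tip: -1.0004729962160301 -0.13359993120054914 width 22.5
scene 22 offset px at s=0, tip: 0.5905687317434712 0.9396989580154338 width 3.75
top 22 offset px at s=0, tip: -0.1999274017907558 0.003347584092925765 width 3.5
('wrist', 'scene') lat(+ is -x) mm,dz mm [ 0.385  -3.7858] yaw,pitch deg [-0.355  -0.9959] rms 0.11072331659798211
('wrist', 'top') lat(+ is -x) mm,dz mm [ 0.3669 -7.1316] yaw,pitch deg [-0.3215  5.1918] rms 0.11924603998347079
('scene', 'top') lat(+ is -x) mm,dz mm [ 0.4375 -3.861 ] yaw,pitch deg [-0.4521 -0.8569] rms 0.12701342295066656
('wrist', 'scene', 'top') lat(+ is -x) mm,dz mm [ 0.3857 -3.7895] yaw,pitch deg [-0.3575 -0.9876] rms 0.12013589842794387
holder_axis [(array([336.3, 200.4]), 0.76)]
wide_bay [(array([335.4, 197.8]), 0.82)]
```

Run:
```python
from h import *
np.set_printoptions(precision=4,suppress=True)
R=[cyl('y',-.043,.003,.028,(0,.06)),cyl('y',.015,.043,.028,(0,.06))]
for n in("scene","top"):
    p=imaging.read_camera(n)
    x0=[.4967,-.008,-.016]
    for T in(40,60):
        x,f,a,_=fit(p,HOLD+R,x0,nonblue(p,T),pad=5)
        print(n,T,x,f,a,"px shift of axle line mid:",proj(p,place(np.array([[0,0,.06]]),x))-proj(p,place(np.array([[0,0,.06]]),x0)))
        u=proj(p,place(np.array([[0,-.1,.06],[0,.1,.06]]),x0));t=(u[1]-u[0])/np.linalg.norm(u[1]-u[0]);print("normal",[-t[1],t[0]])
```

```text
scene 40 [ 0.4971 -0.01   -0.0348] 592.021484375 1798.0 px shift of axle line mid: [[-0.6407 -0.2022]]
normal [np.float64(-0.47750806035427923), np.float64(0.8786273682834458)]
scene 60 [ 0.4968 -0.0099 -0.0325] 602.19140625 1859.0 px shift of axle line mid: [[-0.5329 -0.2528]]
normal [np.float64(-0.47750806035427923), np.float64(0.8786273682834458)]
top 40 [ 0.4961 -0.0071 -0.0072] 57.763671875 1378.0 px shift of axle line mid: [[-0.3349  0.2147]]
normal [np.float64(0.01975320496116778), np.float64(-0.9998048864122249)]
top 60 [ 0.4962 -0.0078  0.0018] 48.40625 1414.0 px shift of axle line mid: [[-0.0796  0.2008]]
normal [np.float64(0.01975320496116778), np.float64(-0.9998048864122249)]
```

Run:
```python
from ax import *
for n in("scene","top"):
    p=imaging.read_camera(n);p=dict(p);p["color"]=cv2.imread(f"pics/{n}.png")
    yaw=2.697;P=line(p,np.array([.4925,.3076]),yaw,.058,-.03,.06,7)
    c=np.polyfit(P[:,0],P[:,1],1);print(n,len(P),c[1],np.polyval(c,.07),np.median(P[:,2]),P[:,1])
p=imaging.read_camera("scene");c=p["color"].astype(int)
# reels: bright/low-saturation mask vs. model, only upper silhouette of the reels
R=[cyl('y',-.043,.003,.028,(0,.06)),cyl('y',.015,.043,.028,(0,.06))]
m=(abs(c[...,0]-c[...,2])<30)&(c.min(-1)>90)
u=proj(p,place(np.vstack(R),[.4967,-.008,-.016]));print(u.min(0),u.max(0))
# along the normal from the axle line outward, upper-right edge at reel mid-widths
for y in(-.03,-.02,-.01,.02,.025,.035):
    A=proj(p,place(np.array([[0,y,.06],[0,y+.005,.06]]),[.4967,-.008,-.016]));t=(A[1]-A[0])/np.linalg.norm(A[1]-A[0]);n=np.array([t[1],-t[0]])
    h=[((proj(p,place(cyl('y',y,y,.028,(0,.06)),[.4967,-.008,-.016]))-A[0])@n).max()]
    k=np.arange(0,20,.5);q=np.array([A[0]+a*n for a in k]).astype(np.float32)
    v=cv2.remap(p["color"],q[:,0].reshape(1,-1),q[:,1].reshape(1,-1),1)[0].astype(int);e=np.where((v[:,0]-v[:,2]>40)|(v.max(1)<70))[0]
    print(y,"model edge",h[0],"seen",k[e[e>8][0]] if (e>8).any() else None)
```

```text
scene 7 2.799107142857143 -0.4508928571428572 4.25 [0.875 0.5   1.375 0.875 0.125 0.    0.   ]
top 3 -13.958333333333341 2.3750000000000018 3.5 [-1.875 -0.5   -0.125]
[321.3    185.2483] [355.1872 214.4771]
-0.03 model edge 9.162679724275613 seen 9.0
-0.02 model edge 9.190711875660151 seen 9.0
-0.01 model edge 9.21891607561139 seen 9.0
0.02 model edge 9.304576953377568 seen 8.5
0.025 model edge 9.319008774229484 seen 8.5
0.035 model edge 9.34800714031263 seen 8.5
```

Residuals are about 1 mm low in height and under 0.5 mm laterally. Lower to axle height and nose in gently, watching force.

Request:
arm_command(
  steps="0.01 0 0 -0.01 0 0 0;0.01 0 0 -0.018 0 0 0;0.01 0 0 -0.018 0 0 0;0.01 0 0.01 -0.018 0 0 0;0.01 0 0.02 -0.018 0 0 0;0.01 0.0005 0.026 -0.018 0 0 0;0.01 0.0005 0.03 -0.018 0 0 0;0.01 0.0005 0.034 -0.018 0 0 0;0.01 0.0005 0.037 -0.018 0 0 0;0.01 0.0005 0.037 -0.018 0 0 0",
)

```text
time_s: 20.7
eef_pos: [0.4934, -0.2145, 0.0408]
tcp_rot: [-0.0, 0.713, 0.701, -0.0]
wrist_force: [-0.2, -0.1, -1.0]
opening: 0.0165
finger_force: 29.7
```

Request:
arm_command(
  steps="0.01 0 0.003 0 0 0 0;0.01 0 0.006 0 0 0 0;0.01 0 0.009 0 0 0 0;0.01 0 0.012 0 0 0 0;0.01 0 0.012 0 0 0 0;0.01 0 0.012 0 0 0 0",
)

```text
time_s: 21.3
eef_pos: [0.4934, -0.2027, 0.0408]
tcp_rot: [-0.0, 0.713, 0.701, -0.0]
wrist_force: [-0.5, -0.2, -0.5]
opening: 0.0169
finger_force: 29.6
```

Request:
arm_command(
  steps="0.01 0 0.006 0 0 0 0;0.01 0 0.012 0 0 0 0;0.01 0 0.018 0 0 0 0;0.01 0 0.024 0 0 0 0;0.01 0.0005 0.03 0 0 0 0;0.01 0.0005 0.036 0 0 0 0;0.01 0.0005 0.042 0 0 0 0;0.01 0.0005 0.048 0 0 0 0;0.01 0.001 0.054 0 0 0 0;0.01 0.001 0.06 0 0 0 0;0.01 0.001 0.06 0 0 0 0",
)

```text
time_s: 22.4
eef_pos: [0.4943, -0.142, 0.0407]
tcp_rot: [-0.0, 0.713, 0.702, -0.0]
wrist_force: [-0.6, 0.5, -1.4]
opening: 0.0166
finger_force: 29.6
```

```bash
python3 ax.py | head -12
```

```text
[ 0.4944 -0.1429  0.0408] [ 0.3583  0.4351 -0.6594]
wrist 7 offset px at s=0, tip: -1.6505102040816326 -1.079081632653062 width 21.5
scene 7 offset px at s=0, tip: 1.7455357142857146 4.245535714285717 width 3.75
top 1
('wrist', 'scene') lat(+ is -x) mm,dz mm [  0.6105 -11.2505] yaw,pitch deg [ -0.3544 -11.5201] rms 0.2103181036962203
holder_axis [(array([334.2, 199.9]), 0.81)]
wide_bay [(array([332.3, 192.3]), 0.96)]
```

Request:
arm_command(
  steps="0.01 0 0.006 0 0 0 0;0.01 0 0.012 0 0 0 0;0.01 0 0.018 0 0 0 0;0.01 0.0005 0.022 0 0 0 0;0.01 0.0005 0.026 0 0 0 0;0.01 0.0005 0.03 0 0 0 0;0.01 0.0005 0.034 0 0 0 0;0.01 0.0005 0.034 0 0 0 0",
)

```text
time_s: 23.45
eef_pos: [0.4948, -0.1083, 0.0407]
tcp_rot: [-0.0, 0.713, 0.702, -0.0]
wrist_force: [0.3, -0.1, -1.0]
opening: 0.0168
finger_force: 29.7
```

Request:
arm_command(
  steps="0.01 0 0.004 0 0 0 0;0.01 0 0.008 0 0 0 0;0.01 0 0.01 0 0 0 0;0.01 0 0.012 0 0 0 0;0.01 0 0.013 0 0 0 0;0.01 0 0.014 0 0 0 0;0.01 0 0.014 0 0 0 0",
)

```text
time_s: 24.15
eef_pos: [0.4948, -0.0947, 0.0407]
tcp_rot: [-0.0, 0.713, 0.701, 0.0]
wrist_force: [-0.0, 1.0, -1.5]
opening: 0.0166
finger_force: 29.6
```

Request:
arm_command(
  steps="0.01 0 0.001 0 0 0 0;0.01 0 0.002 0 0 0 0;0.01 0 0.002 0 0 0 0",
)

```text
time_s: 24.45
eef_pos: [0.4948, -0.0927, 0.0407]
tcp_rot: [-0.0, 0.713, 0.701, 0.0]
wrist_force: [0.3, -0.4, -0.7]
opening: 0.0169
finger_force: 29.6
```

Request:
arm_command(
  steps="0.01 0 0.001 0 0 0 0;0.01 0 0.002 0 0 0 0;0.01 0 0.002 0 0 0 0",
)

```text
time_s: 24.75
eef_pos: [0.4948, -0.0907, 0.0408]
tcp_rot: [-0.0, 0.713, 0.701, 0.0]
wrist_force: [0.3, 0.9, -0.6]
opening: 0.0165
finger_force: 29.6
```

Request:
arm_command(
  steps="0.01 0 0.001 0 0 0 0;0.01 0 0.002 0 0 0 0;0.01 0 0.002 0 0 0 0",
)

```text
time_s: 25.05
eef_pos: [0.495, -0.0898, 0.0407]
tcp_rot: [0.001, 0.713, 0.702, -0.001]
wrist_force: [-0.7, -6.8, -1.7]
opening: 0.0164
finger_force: 29.8
```

Request:
arm_command(
  steps="0.01 0 0.001 0 0 0 0;0.01 0 0.001 0 0 0 0",
)

```text
time_s: 25.25
eef_pos: [0.495, -0.0897, 0.0407]
tcp_rot: [0.001, 0.713, 0.702, -0.001]
wrist_force: [-2.4, -13.2, -3.0]
opening: 0.0166
finger_force: 29.9
```

Run:
```python
from h import *
np.set_printoptions(precision=4,suppress=True)
w=imaging.read_camera("wrist");s=imaging.read_camera("scene");print(readout.read_state()["eef_pos"])
for n,p in(("w",w),("s",s)):
    for r in finder.mark_of(p,"axle")[:2]: print(n,round(r["score"],2),onz(p,r["xy"],.06))
    for r in finder.recognise(p,"axle")[:2]: print(n,round(r["score"],2),r["box"])
H=[.4967,-.008,-.016]
# profile along the axle top line in wrist view: outer side of upright and collar
for y in np.arange(-.082,-.044,.002):
    r=[]
    for z in(.072,.078):
        u=proj(w,place(np.array([[.0,y,z]]),H))[0]
        r+= [tuple(np.round(u).astype(int).tolist()), w["color"][int(round(u[1])),int(round(u[0]))].tolist() if 0<=u[1]<399 else None]
    print(round(y,3),r)
```

```text
[ 0.495  -0.0897  0.0407]
w 0.92 [ 0.4954 -0.0072  0.06  ]
w 0.85 [304.1, 50.4, 342.5, 335.9]
w 0.64 [250.6, 0.0, 402.0, 243.6]
s 0.74 [314.7, 180.5, 361.1, 231.4]
s 0.59 [320.6, 187.7, 341.2, 209.7]
-0.082 [(327, 289), [24, 25, 26], (327, 298), [27, 26, 25]]
-0.08 [(327, 285), [21, 16, 22], (327, 294), [27, 29, 27]]
-0.078 [(327, 282), [20, 24, 23], (327, 289), [24, 25, 26]]
-0.076 [(327, 278), [21, 19, 21], (327, 285), [21, 16, 22]]
-0.074 [(327, 274), [22, 25, 26], (327, 281), [25, 25, 24]]
-0.072 [(327, 270), [26, 26, 26], (327, 277), [22, 20, 19]]
-0.07 [(327, 265), [30, 29, 29], (327, 273), [20, 19, 21]]
-0.068 [(327, 261), [27, 28, 27], (327, 268), [33, 29, 27]]
-0.066 [(327, 257), [23, 21, 21], (327, 264), [21, 28, 23]]
-0.064 [(327, 253), [32, 32, 35], (327, 260), [28, 27, 26]]
-0.062 [(327, 249), [31, 26, 28], (327, 255), [34, 33, 32]]
-0.06 [(327, 244), [136, 141, 138], (327, 251), [30, 28, 26]]
-0.058 [(327, 240), [139, 141, 137], (327, 246), [42, 39, 39]]
-0.056 [(327, 236), [118, 115, 114], (327, 242), [151, 153, 151]]
-0.054 [(327, 231), [122, 117, 117], (327, 237), [121, 115, 115]]
-0.052 [(327, 227), [120, 117, 114], (327, 233), [119, 114, 114]]
-0.05 [(327, 222), [95, 95, 95], (327, 228), [120, 116, 115]]
-0.048 [(327, 218), [108, 105, 107], (327, 223), [111, 107, 105]]
-0.046 [(327, 213), [148, 146, 149], (327, 219), [109, 106, 105]]
-0.044 [(327, 209), [187, 185, 188], (327, 214), [87, 83, 84]]
```

Contact is firm (13 N), the network puts the axle origin at holder centre (-0.007), and the collar band abuts the upright with no gap. Release and retreat.

Request:
arm_command(
  steps="0.03 0 -0.001 0 0 0 0;0.05 0 -0.001 0 0 0 0;0.06 0 -0.001 0 0 0 0;0.06 0 -0.001 0.03 0 0 0;0.06 0 -0.001 0.07 0 0 0;0.06 0 -0.001 0.11 0 0 0;0.06 -0.02 -0.09 0.15 0 0 0;0.06 -0.02 -0.09 0.15 0 0 0;0.06 -0.02 -0.09 0.15 0 0 0;0.06 -0.02 -0.09 0.15 0 0 0;0.06 -0.02 -0.09 0.15 0 0 0",
)

```text
time_s: 26.65
eef_pos: [0.4746, -0.1767, 0.1901]
tcp_rot: [-0.001, 0.713, 0.702, 0.0]
wrist_force: [-0.9, 0.9, -0.4]
opening: 0.0599
finger_force: 0.0
```

Run:
```python
from h import *
np.set_printoptions(precision=4,suppress=True)
st=readout.read_state();print(st["time_s"],st["eef_pos"],st["wrist_force"],st["opening"])
for n in("top","wrist","scene"):
    p=imaging.read_camera(n)
    for q in("axle","reel_wide","reel_narrow"):
        for r in finder.mark_of(p,q)[:3]: print(n,q,round(r["score"],2),onz(p,r["xy"],.06))
    if n!="scene":
        q=[.4967,-.008,np.pi/2-.016];b=[x+[0,0,.002-.0005] for x in AX]
        R=[place(cyl('y',-.043,.003,.028,(0,.06)),[0,0,-np.pi/2]),place(cyl('y',.015,.043,.028,(0,.06)),[0,0,-np.pi/2])]
        x,f,a,_=fit(p,[place(P,[0,0,-np.pi/2]) for P in HOLD]+R+b,q,nonblue(p),pad=8);print(n,"fit",x,f,a)
    # dark handle end: scan along axis beyond upright
    ys=np.arange(-.125,-.055,.002);u=proj(p,place(np.c_[0*ys,ys,0*ys+.067],[.4967,-.008,-.016]))
    print(n,[(round(y*1e3),int(p["color"][int(round(v)),int(round(c))].mean())) for y,(c,v) in zip(ys,u) if 0<=v<399.4])
```

```text
26.65 [ 0.4746 -0.1767  0.1901] [-0.8887  0.8634 -0.4194] 0.05993523005504511
top reel_wide 0.89 [ 0.5469 -0.3615  0.06  ]
top reel_wide 0.87 [ 0.3329 -0.3887  0.06  ]
top reel_wide 0.78 [ 0.4845 -0.4492  0.06  ]
top reel_narrow 0.61 [0.5085 0.0193 0.06  ]
top fit [ 0.4962 -0.0081  1.5533] 155.740234375 1581.0
top [(-125, 44), (-123, 44), (-121, 44), (-119, 43), (-117, 43), (-115, 45), (-113, 37), (-111, 24), (-109, 24), (-107, 9), (-105, 11), (-103, 5), (-101, 5), (-99, 8), (-97, 8), (-95, 9), (-93, 9), (-91, 10), (-89, 9), (-87, 6), (-85, 6), (-83, 10), (-81, 11), (-79, 11), (-77, 11), (-75, 13), (-73, 16), (-71, 15), (-69, 15), (-67, 15), (-65, 16), (-63, 37), (-61, 79), (-59, 79), (-57, 95)]
wrist reel_wide 0.84 [ 0.5428 -0.3373  0.06  ]
wrist reel_wide 0.75 [ 0.3497 -0.3677  0.06  ]
wrist reel_wide 0.59 [ 0.4969 -0.0283  0.06  ]
wrist fit [ 0.4965 -0.0073  1.5517] 244.666015625 7660.0
wrist [(-125, 95), (-123, 81), (-121, 72), (-119, 72), (-117, 73), (-115, 72), (-113, 75), (-111, 50), (-109, 16), (-107, 15), (-105, 25), (-103, 18), (-101, 16), (-99, 20), (-97, 15), (-95, 23), (-93, 18), (-91, 22), (-89, 18), (-87, 23), (-85, 25), (-83, 23), (-81, 23), (-79, 24), (-77, 26), (-75, 30), (-73, 28), (-71, 25), (-69, 26), (-67, 33), (-65, 29), (-63, 22), (-61, 113), (-59, 158), (-57, 157)]
scene reel_wide 0.89 [ 0.4981 -0.0283  0.06  ]
scene reel_wide 0.81 [ 0.5286 -0.4263  0.06  ]
scene reel_wide 0.67 [ 0.5757 -0.3481  0.06  ]
scene reel_narrow 0.59 [0.4979 0.0162 0.06  ]
scene [(-125, 71), (-123, 74), (-121, 74), (-119, 74), (-117, 75), (-115, 73), (-113, 73), (-111, 63), (-109, 32), (-107, 20), (-105, 20), (-103, 32), (-101, 13), (-99, 18), (-97, 28), (-95, 12), (-93, 18), (-91, 18), (-89, 31), (-87, 13), (-85, 21), (-83, 21), (-81, 21), (-79, 21), (-77, 35), (-75, 35), (-73, 18), (-71, 18), (-69, 33), (-67, 31), (-65, 71), (-63, 71), (-61, 101), (-59, 116), (-57, 136)]
```

All three views show the handle running from holder y = -111 to about -62 mm, which is exactly home, and the reels are in their bays.

```bash
python3 -c "
from station import bot
print(bot.hand_in())"
```

```text
the job is handed in; nothing more can be done
None
```

The job is done and handed in at about 27 s: both reels stand on the rollers in their bays, and the axle is through both uprights and reels with its collar against the -y upright, released.

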